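Back off the ratchet shelf stop

TASK

The ratchet stop on the pantry shelf has been run up towards the can of tomatoes; open the bay again for restocking. With the fingertips press the thumb release down and, keeping it pressed, push the stop gently back along its bar until it is fully home against the end block, then let go so that the catch drops into the last notch, and move clear. Grip and lift nothing, and leave the can, the clasp jar, the salt mill and the pie tin where they stand.

Things in the scene. Friction and masses are not known exactly. Their poses are not given: they have to be found in the camera images.
- bar: The stop's fixed aluminium bar, 20 mm wide, 383 mm long, 10 mm saw teeth on top (tips 29 mm above the shelf). Origin: centre line at shelf height. y runs along the bar from the fixed fence (inner face y = -165 mm) to the end block (face y = +196 mm, 44 mm high), z up, x across to the goods' side. Fence and jaw plate are 96 mm high and reach from x = -20 to +130 mm.
- stop (a joint): Place of the sliding jaw (the stop) along the bar in m: 0 nearest the fence, 0.19 home against the end block; grows along the bar's +y. Grey carriage 110 mm long, 36 mm wide, steel plate on its fence side, then an open thumb well 52 mm long, then a hump. Slides with 2 to 3 N of drag; ratchets freely towards the fence, but moves to the end block only while the release is down.
- release (a joint): Tilt of the thumb release in rad: 0 up, catch in a notch (up to 0.18 with its tip on a tooth); clear of the teeth above 0.19; 0.30 hard down on its stop. Black rocker paddle 32 by 50 mm, the floor of the thumb well, pivoted under the hump: its plate end sinks. Spring: 1 to 2 N at first, 3 to 5 N fully down. On the pad a flat fingertip clears the catch 6 to 9 mm down and bottoms at 9 to 13 mm.
- thumb_pad (a point): Centre of the top of the raised rubber thumb pad (30 by 30 mm, 3 mm proud) on the release paddle, 57 mm above the shelf with the release up; along the bar it is 23 mm from the plate's back and 29 mm from the hump's face.
- hump_face (a point): Middle of the hump's upright face, which looks across the thumb well to the plate's back 52 mm away and is the face to push on: 36 mm wide, 56 to 78 mm above the shelf, the point at 67 mm. In the bar's frame it is at x = 0, y = (stop joint value) - 0.048 m. Behind it the hump slopes down.
- end_block (a point): Point on the end block's face that the carriage meets when it is home, 30 mm above the shelf, on the bar's centre line.
- can: Closed can of tomatoes with a paper label, 68 mm across and 100 mm high, 0.34 kg, standing in the bay beside the bar between fence and jaw plate. Origin: centre of its underside. To be left alone.
- jar: Glass jar with a bail-clasp lid, 92 mm across (110 mm over the clasp), 147 mm high, about 0.6 kg, standing loose behind the stop. Origin: centre of its underside. To be left alone.
- mill: Press-button salt mill, acrylic with steel ends, 52 mm across and 137 mm high, standing loose behind the can. Origin: centre of its underside. To be left alone.
- tin: Aluminium pie tin, 220 mm over the rim and 32 mm high, lying loose past the end block. Origin: centre of its underside. To be left alone.

How it is judged:
By the outcome, as a careful person would: the job done as asked, in the order asked, and still so for the second after the job is handed in, with the robot touching nothing.
It also fails if it takes over 43 s, if anything falls off the work surface, if the arm or the gripper's body presses on something with over 40 N, if the wrist force passes 120 N, or if a joint passes its speed limit or range.

ROBOT

A 7-joint arm with a two-finger parallel gripper is mounted at the origin on the work surface. World frame = base frame: x ahead of the robot, y to its left, z up, the work surface at z = 0. Lengths are in m, angles in rad, forces in N, time in s.
With the tool pointing down it reaches from about 0.4 to 0.85 m from the base axis. Payload 4.5 kg.
Tool frame: the origin (TCP) lies between the finger pads; the fingertips stand 17 mm ahead of it and the grasp point (between the pads) lies 2 mm behind it (tip_reach is the distance from the TCP to the fingertips, in m); z points along the fingers, y is the line along which they close (so a half turn about z gives the same grasp; the last joint's range is limited). The gripper opens to 85 mm and grips with 20 to 120 N. Pads are 22 mm wide; open, the fingers measure 114 mm over their backs; the gripper's body (76 mm by 85 mm) begins 54 mm behind the grasp point. The pads swing forward as they close: fully open they stand 13 mm farther back than shut.
Start: joints at [-1.129, 0.689, -0.195, 1.565, 0.157, 0.902, -0.215], TCP at [0.248, 0.574, 0.248] pointing down, gripper open.
Joint ranges: [-3.01, 3.01], [-0.46, 2.08], [-1.47, 1.51], [0.13, 2.56], [-1, 4.14], [0.04, 2.09], [-2.66, 2.66]. Speed limits (rad/s): [2.57, 2.57, 3.14, 3.14, 3.14, 3.14, 3.14].

INTERFACE

Orientations are given as a 3x3 rotation matrix whose columns are the frame's x, y, z axes.
In Python, from cell import * gives the robot as it stands. The module is installed in compiled form; this text tells all that it offers.
- The arm moves only by the shell command python3 -m inch 'ROWS' [FORCE]. ROWS is a JSON object of lists of equal length, an entry for each row: "dr": the turn, a rotation vector about the tool's x, y, z in rad, a list of three; "xyz": the shift along the tool's x, y, z in cm, a list of three; "gripper": the closure, from -1 (fully open) to 1 (shut). A call has 1 to 20 rows; each row shifts and turns the commanded pose from where the row before left it, along the tool's axes as they then stand; what a row does not reach is not made up. A row lasts 1/10 s, in which the tool goes at most 50 mm and 8.59 degrees, less where a joint would pass 70% of its speed; a pose out of reach is approached as far as the arm can. A call with a gripper value outside its range is refused whole. The fingers move at their own pace and stop on an object; FORCE is the grip in N (left out, the last holds). Time passes only in rows, so rows that do not move let the fingers close. It gives the time, the measured TCP pose, the force, the opening and the grip force at its end, in the units of the state.
- read_state(): the state, without advancing time (a new reading comes with each control period).
- read_camera(name): name is "scene" or "top" or "wrist"; returns the picture (480x640x3 uint8, red, green, blue); there is no depth.
- camera_model(name): a dict with "vertical_fov" (degrees; the focal length in pixels is half the picture's height over the tangent of half this angle, whatever the lens; pixels are square), "cx", "cy" (the principal point, pixels), "dist_coeffs" ([k1, k2, p1, p2, k3] as OpenCV has them; the pictures are not rectified), "world_to_cam" (4x4, takes a point from world to camera coordinates). Camera axes: x right, y down, z forward; pixel columns grow to the right and rows downward; lengths in m; the calibration is good to about 2 mm. A picture is of the moment at which its call begins: read the wrist's pose just before it. camera_model takes no time and is no camera call; for the wrist camera it gives the pose at the moment of the call.
- hand_in(): hands the job in; it is judged then, once.
The state is a dict: "clock": time; "joint_pos": joint angles; "joint_velocities": joint speeds; "joint_torque": joint torques, N m; "ee_pos": TCP position; "eef_rot": TCP orientation; "wrist_force": force on the tool from outside, world axes, zero at the start; "wrist_torque": the same for the moment, N m; "gripper_width": finger opening in m; "gripper_force": force on a finger pad.
Only numpy, scipy, OpenCV 4.12 (cv2) and the standard library are available. Lean on these libraries where they do the work, as an engineer would, in place of code of your own. Each camera call takes 0.05 s, during which the arm holds its last target. There are 200 camera calls.

## Working session

There is one attempt and no reset: what is moved stays moved. The work goes in short steps, Python scripts to look and compute and a shell command to move; the robot and the scene stay as the last step left them, time stands still between calls to the robot, and variables do not carry over. Pictures are saved under pics/ and viewed, at most 10 in all, crops included, and the job is handed in when it is done.

```bash
mkdir -p pics; python3 - <<'E'
from cell import *
import cv2,numpy as np
s=read_state();print(s['clock'],s['ee_pos'],np.round(s['eef_rot'],3).tolist(),s['gripper_width'],s['wrist_force'])
for n in("top","scene"):
    im=read_camera(n);cv2.imwrite(f'pics/{n}0.png',im[:,:,::-1]);m=camera_model(n);print(n,m['vertical_fov'],m['cx'],m['cy'],m['dist_coeffs'],np.round(m['world_to_cam'],3).tolist())
E
```

```text
0.0 [0.24765679 0.57316318 0.24747569] [[-0.918, 0.397, -0.001], [0.397, 0.918, -0.002], [-0.0, -0.002, -1.0]] 0.08533415947488512 [ 0.30074561  0.10634698 -0.44956393]
top 49.503663373858004 321.6203806504126 235.34011066705136 [0.01639013 0.         0.         0.         0.        ] [[0.016, -0.999, 0.03, 0.046], [-0.985, -0.021, -0.172, 0.622], [0.172, -0.027, -0.985, 0.982], [0.0, 0.0, 0.0, 1.0]]
scene 51.712493798749875 327.02321214463853 242.58557681567393 [-0.1208296  0.         0.         0.         0.       ] [[0.382, 0.924, 0.011, -0.304], [0.533, -0.21, -0.82, -0.273], [-0.755, 0.318, -0.573, 1.606], [0.0, 0.0, 0.0, 1.0]]
```

View pics/top0.png

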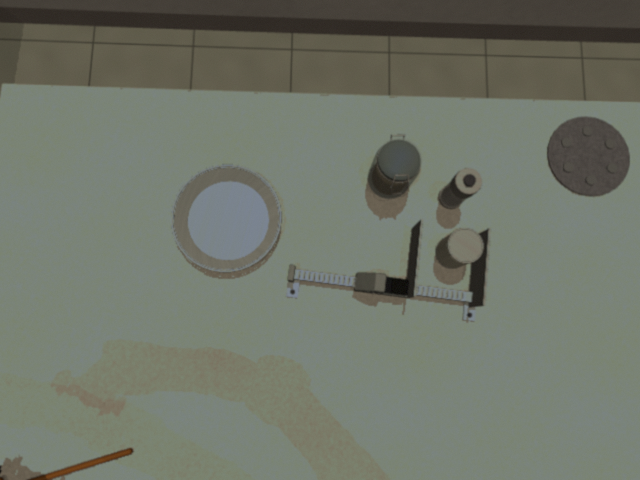

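View pics/scene0.png

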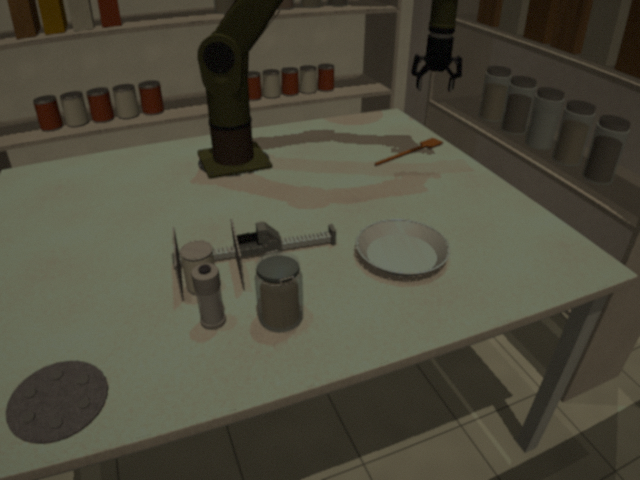

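Top view: the bar runs from the end block at about (292,273) to the fence at about (478,297). The black paddle is at about (398,286), the hump at (370,282) and the plate at (413,260). The can is at (464,246), the jar at (398,165), the mill at (465,185) and the tin at (228,220). The scene view shows the same layout, with the thumb well between plate and hump. I'll enlarge the bar next.

```bash
cat > h.py <<'E'
from cell import *
import cv2,numpy as np
def ray(m,uv):
    f=240/np.tan(np.radians(m['vertical_fov']/2));K=np.array([[f,0,m['cx']],[0,f,m['cy']],[0,0,1]])
    p=cv2.undistortPoints(np.array(uv,float).reshape(-1,1,2),K,np.array(m['dist_coeffs'],float)).reshape(-1,2)
    T=np.array(m['world_to_cam']);R=T[:3,:3]
    return -R.T@T[:3,3], np.c_[p,np.ones(len(p))]@R
def on_plane(m,uv,z):
    c,d=ray(m,uv);return c+d*((z-c[2])/d[:,2])[:,None]
def proj(m,P):
    f=240/np.tan(np.radians(m['vertical_fov']/2));K=np.array([[f,0,m['cx']],[0,f,m['cy']],[0,0,1]])
    T=np.array(m['world_to_cam']);return cv2.projectPoints(np.array(P,float),cv2.Rodrigues(T[:3,:3])[0],T[:3,3],K,np.array(m['dist_coeffs'],float))[0].reshape(-1,2)
E
python3 - <<'E'
from h import *
im=cv2.imread('pics/top0.png')[225:325,280:500]
im=cv2.resize(im,None,fx=3.6,fy=3.6,interpolation=cv2.INTER_CUBIC);im=np.clip(255*(im/255.)**.55*1.1,0,255).astype('u1')
cv2.imwrite('pics/topc.png',im)
m=camera_model('top')
print(on_plane(m,[(398,286),(464,246)],.057),on_plane(m,[(292,273)],.044))
E
```

```text
[[ 0.52274633 -0.09290128  0.057     ]
 [ 0.60469381 -0.22536229  0.057     ]] [[0.54549701 0.11519865 0.044     ]]
```

View pics/topc.png

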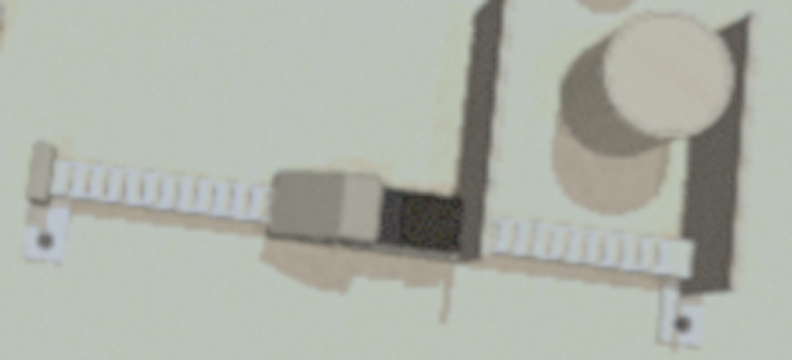

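The enlarged crop shows the pad centre at crop (431,222), the hump face edge at about (381,210), the end block face at about (54,172), and the teeth from (60,178) to (685,258).

```bash
python3 - <<'E'
from h import *
m=camera_model('top')
g=lambda u,v,z:on_plane(m,[(280+u/3.6,225+v/3.6)],z)[0]
a=g(60,178,.027);b=g(685,258,.027);p=g(431,222,.057);e=g(54,172,.044);hl=g(381,210,.078)
print(a,b,p,e,hl)
y=(a-b)[:2];y/=np.linalg.norm(y);print('ydir',y,np.degrees(np.arctan2(-y[0],y[1])))
o=e[:2]-.196*y
for n,q in(('pad',p),('hump',hl),('b',b)):
  d=q[:2]-o;print(n,d@y,d@[y[1],-y[0]])
s=read_state();R=np.array(s['eef_rot'])
print('tool to pad', R.T@(p-s['ee_pos']))
E
```

```text
[0.54447383 0.10624192 0.027     ] [ 0.50650958 -0.24399842  0.027     ] [ 0.52150938 -0.09627058  0.057     ] [0.54605161 0.10928318 0.044     ] [ 0.52573679 -0.06584952  0.078     ]
ydir [0.10776363 0.99417654] -6.186414353703244
pad -0.01100149113143193 -0.0022480940261677624
hump 0.019697979078959423 -0.0013235868890555322
b -0.15948547393649035 -0.0012408587749750443
tool to pad [-0.51683415 -0.50573232  0.19145154]
```

```bash
python3 -m inch '{"dr":[[0,0,0.141],[0,0,0.141],[0,0,0.141],[0,0,0.141],[0,0,0.141],[0,0,0.141],[0,0,0.141],[0,0,0.141],[0,0,0.142]],"xyz":[[0,0,0],[0,0,0],[0,0,0],[0,0,0],[0,0,0],[0,0,0],[0,0,0],[0,0,0],[0,0,0]],"gripper":[1,1,1,1,1,1,1,1,1]}' 20
python3 -c "
from h import *
s=read_state();R=np.array(s['eef_rot']);print(R.round(3),s['gripper_width'],R.T@(np.array([.522,-.095,.248])-s['ee_pos']),s['joint_pos'])"
```

```text
clock: 1.0
ee_pos: [0.2476, 0.5735, 0.2478]
eef_rot: [[0.112, 0.994, -0.0], [0.994, -0.112, -0.001], [-0.001, -0.0, -1.0]]
wrist_force: [-0.5, -0.1, -0.5]
gripper_width: 0.0
gripper_force: 0.0
[[ 0.112  0.994 -0.   ]
 [ 0.994 -0.112 -0.001]
 [-0.001 -0.    -1.   ]] 1.8112798522938418e-05 [-6.33362081e-01  3.47822322e-01  3.30107791e-04] [-1.33424476  0.6935123   0.17716098  1.57802624 -0.14633622  0.88413823
 -1.21679641]
```

```bash
python3 -m inch '{"dr":[[0,0,0],[0,0,0],[0,0,0],[0,0,0],[0,0,0],[0,0,0],[0,0,0],[0,0,0],[0,0,0],[0,0,0],[0,0,0],[0,0,0],[0,0,0],[0,0,0],[0,0,0],[0,0,0],[0,0,0],[0,0,0],[0,0,0],[0,0,0]],"xyz":[[-2,1,0],[-3.5,2,0],[-3.5,2,0],[-3.5,2,0],[-3.5,2,0],[-3.5,2,0],[-3.5,2,0],[-3.5,2,0],[-3.5,2,0],[-3.5,2,0],[-3.5,2,0],[-3.5,2,0],[-3.5,2,0],[-3.5,2,0],[-3.5,2,0],[-3.5,2,0],[-3.5,1.9,0],[-3.5,1.9,0],[-1.8,0,0],[0,0,0]],"gripper":[1,1,1,1,1,1,1,1,1,1,1,1,1,1,1,1,1,1,1,1]}'
python3 - <<'E'
from h import *
s=read_state();m=camera_model('wrist');im=read_camera('wrist');cv2.imwrite('pics/w1.png',np.clip(255*(im[:,:,::-1]/255.)**.6*1.1,0,255).astype('u1'))
np.save('w1.npy',m['world_to_cam']);T=np.array(m['world_to_cam']);print(s['ee_pos'],-T[:3,:3].T@T[:3,3],s['wrist_force'])
E
```

```text
clock: 3.0
ee_pos: [0.5256, -0.0968, 0.2479]
eef_rot: [[0.113, 0.994, -0.001], [0.994, -0.113, -0.002], [-0.002, -0.001, -1.0]]
wrist_force: [-0.3, 0.4, -0.1]
gripper_width: 0.0
gripper_force: 0.0
[ 0.52560174 -0.09678102  0.24787712] [ 0.53383838 -0.02479508  0.3727208 ] [-0.31982704  0.44942987 -0.09129032]
```

View pics/w1.png

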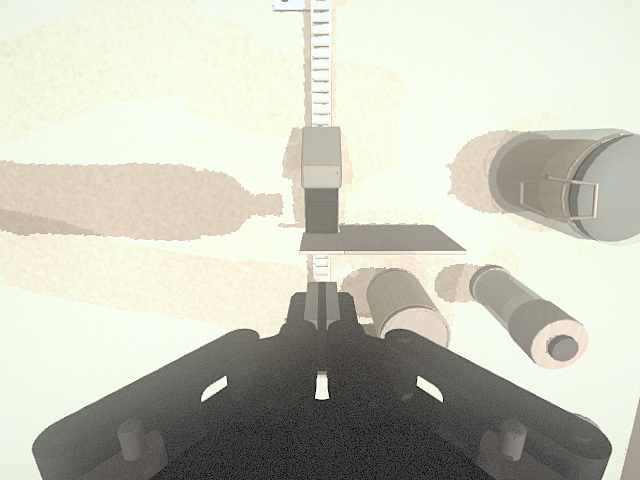

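Wrist view: the hump's top front edge runs at row 188 from (303,188) to (340,188), and the paddle spans columns 304–338. The plate's top edge is at row 250. The teeth run up to the end block at the top of the picture, at about (321,5). The can, mill and jar are all off to the goods' side.

```bash
python3 - <<'E'
from h import *
m=camera_model('wrist');s=read_state();R=np.array(s['eef_rot'])
h=on_plane(m,[(303,187.5),(340,187.5)],.078);t=on_plane(m,[(321,122),(320.5,30)],.027);pl=on_plane(m,[(300,250)],.096)
print(h,t,pl)
y=(t[1]-t[0])[:2];y/=np.linalg.norm(y);print('y',y)
hc=h.mean(0);print('width',np.linalg.norm(h[1]-h[0]))
mt=camera_model('top');print('jar',on_plane(mt,[(399,157)],.147))
yb=np.array([.110,.9939])
pad=hc[:2]-.029*yb;print('pad',pad)
tgt=np.r_[pad,.057+.017];print('tool delta',R.T@(tgt-s['ee_pos']))
print(proj(mt,[np.r_[pad,.057],hc]), 'plate dist from hump',(pl[0,:2]-hc[:2])@yb)
E
```

```text
[[ 0.51251225 -0.06028506  0.078     ]
 [ 0.54523565 -0.06392277  0.078     ]] [[ 0.53473174 -0.00447735  0.027     ]
 [ 0.54331729  0.07653595  0.027     ]] [[ 0.50421962 -0.11227341  0.096     ]]
y [0.10538695 0.99443129]
width 0.0329249668960183
jar [[ 0.75549725 -0.08107166  0.147     ]]
pad [ 0.52568395 -0.09092702]
tool delta [ 3.01283972e-03 -1.28685392e-04  1.73888508e-01]
[[396.98082615 284.47663163]
 [383.87742996 281.65773589]] plate dist from hump -0.05257543312164231
```

```bash
python3 -m inch '{"dr":[[0,0,0],[0,0,0],[0,0,0],[0,0,0],[0,0,0],[0,0,0],[0,0,0],[0,0,0]],"xyz":[[0.7,0,1],[0,0,3],[0,0,3],[0,0,3],[0,0,2.5],[0,0,1],[0,0,0.5],[0,0,0]],"gripper":[1,1,1,1,1,1,1,1]}'
python3 - <<'E'
from h import *
m=camera_model('wrist');im=read_camera('wrist');cv2.imwrite('pics/w2.png',np.clip(255*(im[:,:,::-1]/255.)**.6*1.1,0,255).astype('u1'))
E
```

```text
clock: 3.85
ee_pos: [0.5271, -0.0848, 0.1082]
eef_rot: [[0.105, 0.994, -0.0], [0.994, -0.105, 0.001], [0.001, -0.0, -1.0]]
wrist_force: [-0.6, -0.1, 0.0]
gripper_width: 0.0002
gripper_force: 0.0
```

View pics/w2.png

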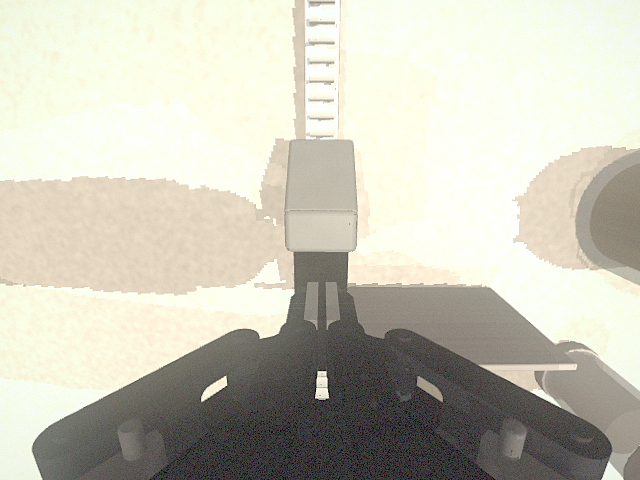

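Second wrist view: the hump's top front edge is at row 250, columns 286–357. The fingers sit centred over the well, between hump and plate.

```bash
python3 - <<'E'
from h import *
m=camera_model('wrist');s=read_state();R=np.array(s['eef_rot'])
h=on_plane(m,[(286,250),(357,250)],.078);print(h,s['ee_pos'],'hump in tool',R.T@(h.mean(0)-s['ee_pos']),np.linalg.norm(h[1]-h[0]))
E
```

```text
[[ 0.51200494 -0.06338714  0.078     ]
 [ 0.54706906 -0.06716661  0.078     ]] [ 0.52753376 -0.08515739  0.10884163] hump in tool [ 0.01996966 -0.00014734  0.03084874] 0.03526721634946264
```

```bash
python3 -m inch '{"dr":[[0,0,0],[0,0,0],[0,0,0],[0,0,0],[0,0,0]],"xyz":[[-0.4,0,1],[0,0,1],[0,0,0.7],[0,0,0.3],[0,0,0]],"gripper":[1,1,1,1,1]}'
python3 -m inch '{"dr":[[0,0,0],[0,0,0],[0,0,0],[0,0,0]],"xyz":[[0,0,0.3],[0,0,0.3],[0,0,0],[0,0,0]],"gripper":[1,1,1,1]}'
```

```text
clock: 4.4
ee_pos: [0.5262, -0.0897, 0.0776]
eef_rot: [[0.107, 0.994, -0.001], [0.994, -0.107, 0.0], [0.0, -0.001, -1.0]]
wrist_force: [0.5, -0.5, 0.7]
gripper_width: 0.0004
gripper_force: 0.0
clock: 4.8
ee_pos: [0.5266, -0.0897, 0.0723]
eef_rot: [[0.107, 0.994, 0.0], [0.994, -0.107, 0.0], [0.0, 0.0, -1.0]]
wrist_force: [0.5, -0.3, -0.5]
gripper_width: 0.0
gripper_force: 0.0
```

```bash
for i in 1; do :; done
cat > f.py <<'E'
from h import *
F=[];T=[]
for i in range(4):
    s=read_state();F.append(s['wrist_force']);T.append(s['wrist_torque']);read_camera('top')
print(s['clock'],np.round(s['ee_pos'],4),'F',np.mean(F,0).round(2),'T',np.mean(T,0).round(2))
E
python3 -m inch '{"dr":[[0,0,0],[0,0,0],[0,0,0]],"xyz":[[0,0,0.2],[0,0,0.2],[0,0,0]],"gripper":[1,1,1]}'|grep -v rot; python3 f.py
python3 -m inch '{"dr":[[0,0,0],[0,0,0]],"xyz":[[0,0,0.2],[0,0,0]],"gripper":[1,1]}' |grep -v rot; python3 f.py
```

```text
clock: 5.1
ee_pos: [0.5267, -0.0906, 0.0684]
wrist_force: [-0.1, -2.6, 3.5]
gripper_width: -0.0003
gripper_force: 1.9
5.25 [ 0.5268 -0.0902  0.0685] F [-0.35 -2.03  3.68] T [-0.42  0.09  0.01]
clock: 5.5
ee_pos: [0.5268, -0.0898, 0.0662]
wrist_force: [-1.0, -2.2, 3.7]
gripper_width: -0.0004
gripper_force: 2.0
5.65 [ 0.5268 -0.0898  0.0663] F [-0.11 -2.21  4.1 ] T [-0.42  0.02  0.  ]
```

```bash

python3 -m inch '{"dr":[[0,0,0],[0,0,0]],"xyz":[[0,0,0.2],[0,0,0]],"gripper":[1,1]}' |grep -v rot; python3 f.py
python3 -m inch '{"dr":[[0,0,0],[0,0,0]],"xyz":[[0,0,0.15],[0,0,0]],"gripper":[1,1]}' |grep -v rot; python3 f.py
```

```text
clock: 5.9
ee_pos: [0.5268, -0.0897, 0.0641]
wrist_force: [1.0, -1.7, 4.1]
gripper_width: -0.0003
gripper_force: 2.1
6.05 [ 0.5267 -0.0897  0.0642] F [ 0.49 -1.86  4.3 ] T [-0.38 -0.07  0.01]
clock: 6.3
ee_pos: [0.5269, -0.0898, 0.0633]
wrist_force: [-0.6, -1.9, 10.6]
gripper_width: -0.0
gripper_force: 5.3
6.45 [ 0.5269 -0.0898  0.0634] F [-0.65 -2.06  9.8 ] T [-0.33  0.12  0.02]
```

```bash

python3 -m inch '{"dr":[[0,0,0],[0,0,0],[0,0,0],[0,0,0],[0,0,0],[0,0,0],[0,0,0],[0,0,0]],"xyz":[[0,0,-0.12],[0,0,0],[0.2,0,0],[0.2,0,0],[0.2,0,0],[0.2,0,0],[0.2,0,0],[0,0,0]],"gripper":[1,1,1,1,1,1,1,1]}' |grep -v rot; python3 f.py
python3 -m inch '{"dr":[[0,0,0],[0,0,0],[0,0,0],[0,0,0],[0,0,0],[0,0,0]],"xyz":[[0.2,0,0],[0.2,0,0],[0.2,0,0],[0.2,0,0],[0.2,0,0],[0,0,0]],"gripper":[1,1,1,1,1,1]}' |grep -v rot; python3 f.py
```

```text
clock: 7.3
ee_pos: [0.5279, -0.0792, 0.0639]
wrist_force: [1.1, -0.1, 3.6]
gripper_width: 0.0001
gripper_force: 1.9
7.45 [ 0.5279 -0.0792  0.0639] F [ 1.2  -0.57  3.83] T [-0.13 -0.27 -0.01]
clock: 8.1
ee_pos: [0.5289, -0.0693, 0.064]
wrist_force: [2.4, -0.9, 3.5]
gripper_width: -0.0003
gripper_force: 1.9
8.25 [ 0.5289 -0.0694  0.0639] F [ 1.62 -1.12  3.34] T [-0.18 -0.35 -0.02]
```

```bash
python3 - <<'E'
from h import *
m=camera_model('wrist');im=read_camera('wrist');cv2.imwrite('pics/w3.png',np.clip(255*(im[:,:,::-1]/255.)**.6*1.1,0,255).astype('u1'))
E
```

```text
(no output)
```

View pics/w3.png

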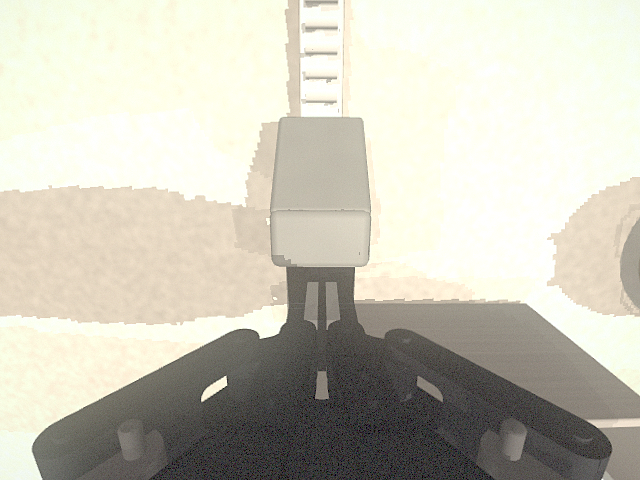

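Third wrist view: the hump's front edge is at row 266, columns 271–369. The fingers are still in the well, and the carriage looks to be riding along.

```bash
python3 - <<'E'
from h import *
m=camera_model('wrist');s=read_state();R=np.array(s['eef_rot'])
h=on_plane(m,[(271,266),(369,266)],.078);print(h,s['ee_pos'],'hump in tool',R.T@(h.mean(0)-s['ee_pos']),s['wrist_force'])
b=on_plane(m,[(321.5,100),(321.5,10)],.027);d=(b[1]-b[0])[:2];print(d/np.linalg.norm(d))
E
```

```text
[[ 0.51382016 -0.0386572   0.078     ]
 [ 0.54880221 -0.04243262  0.078     ]] [ 0.52892743 -0.06937723  0.06394885] hump in tool [ 0.02893224 -0.00069214 -0.01403089] [ 1.90357763 -1.41699868  3.46180504]
[0.1072593  0.99423108]
```

```bash

python3 -m inch '{"dr":[[0,0,0],[0,0,0],[0,0,0],[0,0,0],[0,0,0],[0,0,0],[0,0,0],[0,0,0],[0,0,0],[0,0,0]],"xyz":[[0.2,0,0],[0.3,0,0],[0.3,0,0],[0.3,0,0],[0.3,0,0],[0.3,0,0],[0.3,0,0],[0.3,0,0],[0.2,0,0],[0,0,0]],"gripper":[1,1,1,1,1,1,1,1,1,1]}' |grep -v rot; python3 f.py
python3 -m inch '{"dr":[[0,0,0],[0,0,0],[0,0,0],[0,0,0],[0,0,0],[0,0,0],[0,0,0],[0,0,0],[0,0,0],[0,0,0]],"xyz":[[0.2,0,0],[0.3,0,0],[0.3,0,0],[0.3,0,0],[0.3,0,0],[0.3,0,0],[0.3,0,0],[0.3,0,0],[0.2,0,0],[0,0,0]],"gripper":[1,1,1,1,1,1,1,1,1,1]}' |grep -v rot; python3 f.py
```

```text
clock: 9.35
ee_pos: [0.5316, -0.0443, 0.064]
wrist_force: [2.7, -0.1, 4.6]
gripper_width: 0.0002
gripper_force: 1.8
9.5 [ 0.5316 -0.0444  0.0639] F [ 2.57 -0.44  4.13] T [-0.11 -0.6  -0.01]
clock: 10.55
ee_pos: [0.5341, -0.0194, 0.0639]
wrist_force: [2.7, -1.8, 2.8]
gripper_width: -0.0001
gripper_force: 1.8
10.7 [ 0.5341 -0.0195  0.0639] F [ 2.22 -0.39  3.32] T [-0.1  -0.58  0.02]
```

```bash
python3 - <<'E'
from h import *
m=camera_model('wrist');im=read_camera('wrist');cv2.imwrite('pics/w4.png',np.clip(255*(im[:,:,::-1]/255.)**.6*1.1,0,255).astype('u1'))
E
```

```text
(no output)
```

View pics/w4.png

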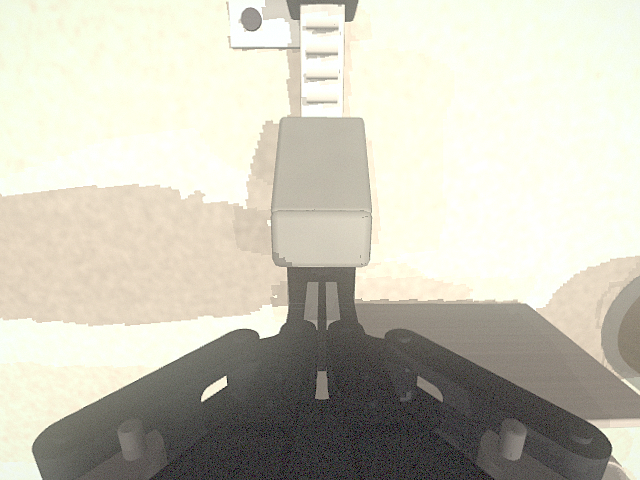

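The carriage is riding with the tool: hump edge still at row 266, carriage end at row 117, end block face at about row 17, so about 4.5 teeth remain.

```bash

python3 -m inch '{"dr":[[0,0,0],[0,0,0],[0,0,0],[0,0,0],[0,0,0],[0,0,0],[0,0,0],[0,0,0],[0,0,0],[0,0,0],[0,0,0],[0,0,0],[0,0,0],[0,0,0],[0,0,0]],"xyz":[[0.2,0,0],[0.3,0,0],[0.3,0,0],[0.3,0,0],[0.3,0,0],[0.3,0,0],[0.3,0,0],[0.3,0,0],[0.3,0,0],[0.3,0,0],[0.3,0,0],[0.3,0,0],[0.3,0,0],[0.2,0,0],[0,0,0]],"gripper":[1,1,1,1,1,1,1,1,1,1,1,1,1,1,1]}' |grep -v rot; python3 f.py
python3 -m inch '{"dr":[[0,0,0],[0,0,0],[0,0,0],[0,0,0]],"xyz":[[0.2,0,0],[0.2,0,0],[0.2,0,0],[0,0,0]],"gripper":[1,1,1,1]}' |grep -v rot; python3 f.py
```

```text
clock: 12.3
ee_pos: [0.5384, 0.0204, 0.0639]
wrist_force: [2.6, -0.2, 3.4]
gripper_width: -0.0001
gripper_force: 1.8
12.45 [0.5384 0.0203 0.0639] F [ 2.09 -0.04  3.12] T [-0.07 -0.48 -0.01]
clock: 12.9
ee_pos: [0.539, 0.0258, 0.064]
wrist_force: [2.6, -1.8, 3.6]
gripper_width: -0.0001
gripper_force: 2.0
13.05 [0.539  0.0258 0.064 ] F [ 2.43 -1.36  3.73] T [-0.3  -0.49 -0.02]
```

```bash

python3 -m inch '{"dr":[[0,0,0],[0,0,0],[0,0,0],[0,0,0]],"xyz":[[0.2,0,0],[0.2,0,0],[0.1,0,0],[0,0,0]],"gripper":[1,1,1,1]}' |grep -v rot; python3 f.py
python3 -m inch '{"dr":[[0,0,0],[0,0,0],[0,0,0],[0,0,0]],"xyz":[[0.2,0,0],[0.2,0,0],[0.1,0,0],[0,0,0]],"gripper":[1,1,1,1]}' |grep -v rot; python3 f.py
```

```text
clock: 13.5
ee_pos: [0.539, 0.0305, 0.0639]
wrist_force: [1.0, -2.4, 4.1]
gripper_width: 0.0001
gripper_force: 2.2
13.65 [0.539  0.0304 0.0639] F [ 0.5  -2.37  4.28] T [-0.53 -0.24  0.  ]
clock: 14.1
ee_pos: [0.5395, 0.0358, 0.0639]
wrist_force: [-1.3, -3.6, 4.1]
gripper_width: -0.0
gripper_force: 2.3
14.25 [0.5395 0.0358 0.0639] F [-1.29 -2.74  4.67] T [-0.63  0.22  0.  ]
```

```bash

python3 -m inch '{"dr":[[0,0,0],[0,0,0],[0,0,0],[0,0,0]],"xyz":[[0.2,0,0],[0.2,0,0],[0.1,0,0],[0,0,0]],"gripper":[1,1,1,1]}' |grep -v rot; python3 f.py
python3 -m inch '{"dr":[[0,0,0],[0,0,0],[0,0,0]],"xyz":[[0.15,0,0],[0.15,0,0],[0,0,0]],"gripper":[1,1,1]}' |grep -v rot; python3 f.py
python3 - <<'E'
from h import *
m=camera_model('wrist');im=read_camera('wrist');cv2.imwrite('pics/w5.png',np.clip(255*(im[:,:,::-1]/255.)**.6*1.1,0,255).astype('u1'))
E
```

```text
clock: 14.7
ee_pos: [0.5403, 0.039, 0.0642]
wrist_force: [-1.7, -6.3, 7.4]
gripper_width: 0.0001
gripper_force: 3.9
14.85 [0.5403 0.039  0.0642] F [-1.55 -6.29  7.12] T [-1.35  0.36  0.02]
clock: 15.2
ee_pos: [0.5405, 0.04, 0.0644]
wrist_force: [-2.8, -8.9, 9.7]
gripper_width: 0.0002
gripper_force: 5.8
15.35 [0.5405 0.04   0.0644] F [-2.53 -9.24  9.55] T [-2.08  0.47  0.03]
```

View pics/w5.png

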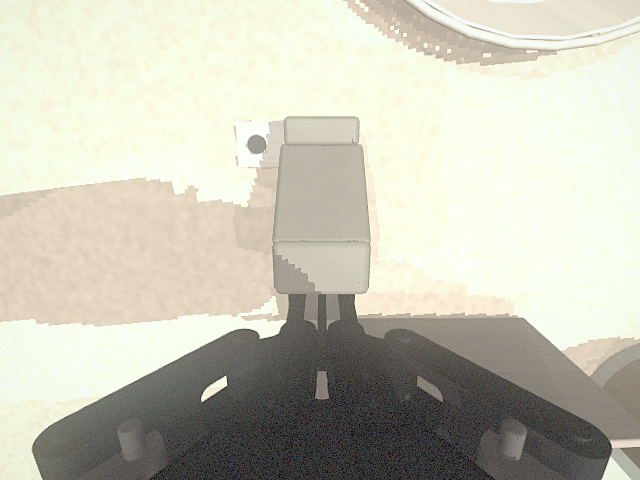

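The carriage is against the end block (contact line at row 143), with the fingertips firm on the hump at 9 N. Next I lift straight up so the catch drops while the stop is held home, then move clear.

```bash

python3 -m inch '{"dr":[[0,0,0],[0,0,0],[0,0,0],[0,0,0],[0,0,0],[0,0,0],[0,0,0],[0,0,0],[0,0,0]],"xyz":[[0,0,-0.2],[0,0,-0.2],[0,0,-0.2],[0,0,-0.2],[0,0,-0.2],[0,0,-0.2],[0,0,-0.2],[0,0,-0.2],[0,0,0]],"gripper":[1,1,1,1,1,1,1,1,1]}' |grep -v rot; python3 f.py
```

```text
clock: 16.35
ee_pos: [0.541, 0.0435, 0.0802]
wrist_force: [-0.0, -0.2, 0.6]
gripper_width: -0.0001
gripper_force: 0.0
16.5 [0.5408 0.0435 0.0799] F [0.37 0.24 0.12] T [-0.01 -0.   -0.01]
```

```bash

python3 -m inch '{"dr":[[0,0,0],[0,0,0],[0,0,0],[0,0,0],[0,0,0],[0,0,0]],"xyz":[[-0.4,0,0],[-0.4,0,-0.5],[0,0,-2],[0,0,-3],[0,0,-2],[0,0,0]],"gripper":[1,1,1,1,1,1]}' |grep -v rot
python3 - <<'E'
from h import *
m=camera_model('wrist');np.save('m6.npy',m,allow_pickle=True);im=read_camera('wrist');cv2.imwrite('pics/w6.png',np.clip(255*(im[:,:,::-1]/255.)**.6*1.1,0,255).astype('u1'))
im=read_camera('top');cv2.imwrite('pics/top6.png',im[:,:,::-1])
c=cv2.resize(im[225:325,280:500,::-1],None,fx=3.6,fy=3.6,interpolation=cv2.INTER_CUBIC);cv2.imwrite('pics/top6c.png',np.clip(255*(c/255.)**.55*1.1,0,255).astype('u1'))
E
```

```text
clock: 17.15
ee_pos: [0.5418, 0.0349, 0.1578]
wrist_force: [0.9, -0.0, -1.5]
gripper_width: 0.0002
gripper_force: 0.0
```

View pics/w6.png

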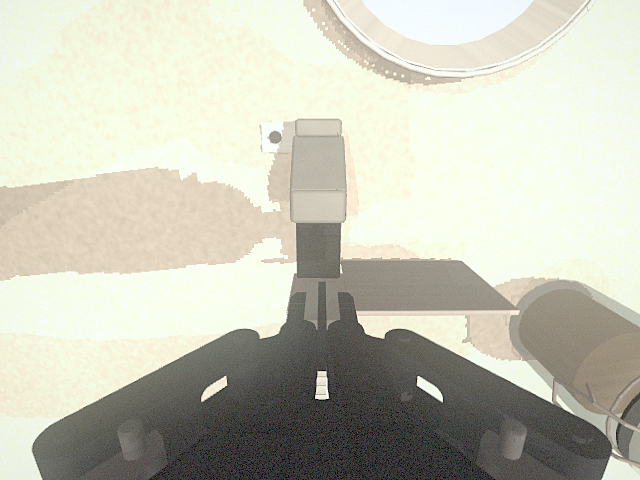

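Fourth clear view: the carriage's end is flush with the end block at row 135, the hump's front edge is at row 222 (columns 291–346), and the paddle sits free.

```bash
python3 - <<'E'
from h import *
m=np.load('m6.npy',allow_pickle=True).item()
h=on_plane(m,[(291,222),(346,222)],.078).mean(0);e=on_plane(m,[(319,118.5),(319,135.5)],.044)
y=np.array([.107,.9943]);print(h,e,'hump->block face',(e[1]-h)[:2]@y,'block back',(e[0]-h)[:2]@y)
# gap check on raw pictures: intensity profile along bar
a=cv2.imread('pics/w6.png');print(a[112:150,319].mean(1).round().astype(int))
E
```

```text
[0.5426634  0.05740061 0.078     ] [[0.55003517 0.1213629  0.044     ]
 [0.54880295 0.11028728 0.044     ]] hump->block face 0.05324214146001151 block back 0.06438648209505919
[245 245 243 246 243 247 221 176 191 205 207 207 208 208 203 207 208 203
 203 204 204 208 194 181 154 169 182 180 181 181 178 184 178 179 179 181
 184 183]
```

```bash

python3 -m inch '{"dr":[[0,0,0],[0,0,0],[0,0,0],[0,0,0],[0,0,0]],"xyz":[[0,0,-2],[0,0,-3],[0,0,-3],[0,0,-1],[0,0,0]],"gripper":[1,1,1,1,1]}' |grep -v rot
python3 - <<'E'
from h import *
a=cv2.imread('pics/top0.png').astype(int);b=read_camera('top')[:,:,::-1].astype(int);d=np.abs(a-b).max(2)
for n,(x,y,r) in dict(can=(464,246,14),jar=(398,160,18),mill=(466,183,14),tin=(228,220,55)).items(): print(n,d[y-r:y+r,x-r:x+r].mean().round(1),np.percentile(d[y-r:y+r,x-r:x+r],98))
hand_in()
E
```

```text
clock: 17.75
ee_pos: [0.5404, 0.0354, 0.2453]
wrist_force: [0.1, -0.7, -0.2]
gripper_width: 0.0003
gripper_force: 0.0
can 21.6 24.0
jar 15.0 21.0
mill 17.3 24.0
tin 22.0 26.0
the job is handed in; nothing more can be done
```

The job is handed in at about 18 s: the stop looks home (hump to end block 53 mm measured, 54 mm expected, no visible gap), the release was let go there though the catch itself was not seen, and the gripper is clear; the stop mostly rode along on the pressed pad, with a final push of about 9 N that seems to have met the carriage just below the hump face, and I neither approached nor saw movement of the can, jar, mill or tin, though a lighting change made my final picture check of them inconclusive.

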